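# Lock the depth setting of a tart press

## Robot

A 6-joint arm with a two-finger parallel gripper is mounted at the origin on the work surface. World frame = base frame: x ahead of the robot, y to its left, z up, the work surface at z = 0. Lengths are in mm, angles in rad, forces in N, time in s.
With the tool pointing down it reaches from about 300 to 850 mm from the base axis. Payload 5.4 kg.
Tool frame: the origin (TCP) lies midway between the tips of the shut fingers; the grasp point (between the pads) lies 19 mm behind it; y points along the fingers, x is the direction in which the jaws open and shut, and the axes are right-handed (so a half turn about y gives the same grasp; the last joint's range is limited). The gripper opens to 85 mm and grips with 20 to 120 N. Pads are 22 mm wide; open, the fingers measure 114 mm over their backs; the gripper's body (76 mm by 85 mm) begins 54 mm behind the grasp point. The pads swing forward as they close: fully open they stand 13 mm farther back than shut.
Start: joints at [-1.537, 0.158, 1.597, -0, 1.386, -0.21], TCP at [138.777, -557.985, 198.299] pointing down, gripper open.
Joint ranges: [-2.91, 2.91], [-0.94, 2.29], [0.18, 2.7], [-1.29, 4.43], [0.17, 2.64], [-3, 3]. Speed limits (rad/s): [2.57, 2.57, 3.14, 3.14, 3.14, 3.14].

## Interface

Orientations are given as a unit quaternion [w, x, y, z].
In Python, from plant import manip gives the robot as it stands.
- The arm moves only by the tool send_rows, never from a script. Its argument "moves" is a list of rows, each a list of 5 numbers: the gripper command: -1 is fully open, 1 is shut, values between are in proportion, then the shift along the tool's x, y, z in cm, then the turn about the tool's y in rad. In form: [[fingers, dx, dy, dz, yaw], ...]. A call has 1 to 20 rows; each row is the pose to reach, as a shift and turn from the pose commanded when the call began, along the tool's axes at that moment; what a row does not reach only later rows make up. A row lasts 1/8 s, in which the tool goes at most 62.5 mm and 10.7 degrees, less where a joint would pass 70% of its speed; a pose out of reach is approached as far as the arm can. A call with a gripper value outside its range is refused whole. The fingers move at their own pace and stop on an object; "grip_force" is the grip in N (left out, the last holds). Time passes only in rows, so rows that repeat a pose let the fingers close. It gives the time, the measured TCP pose, the force and the opening at its end, in the units of the state.
- manip.get_state(): the state, without advancing time (a new reading comes with each control period).
- manip.get_image(name): name is "scene" or "top"; returns (picture, depth): 480x640x3 uint8, red, green, blue; 480x640 float32, mm along the optical axis (not along the pixel's ray), 0 where there is no reading.
- manip.camera_model(name): a dict with "vertical_fov" (degrees; the focal length in pixels is half the picture's height over the tangent of half this angle, whatever the lens; pixels are square), "cx", "cy" (the principal point, pixels), "world_from_camera" (4x4, takes a point from camera to world coordinates). Camera axes: x right, y up, looking along -z (the intrinsics and any distortion apply to the point x, -y, -z); pixel columns grow to the right and rows downward; lengths in mm; the calibration is good to about 2 mm. A picture is of the moment at which its call begins. camera_model takes no time and is no camera call.
- manip.job_done(): hands the job in, once; it reports no verdict.
The state is a dict: "t": time; "q": joint angles; "qvel": joint speeds; "joint_torque": joint torques, N m; "ee_pos": TCP position; "ee_rot": TCP orientation; "contact_force": force on the tool from outside, world axes, zero at the start; "moment": the same for the moment, N m; "width": finger opening in mm.
Only numpy, scipy, OpenCV 4.12 (cv2) and the standard library are available. Lean on these libraries where they do the work, as an engineer would, in place of code of your own. Each camera call takes 0.05 s, during which the arm holds its last target. There are 200 camera calls.

## Task

Lock the depth setting of the tart press: put the holding key over the brass head of the spindle, with its handle lying down between the two posts so that the spindle cannot turn, then swing the locknut's red-knobbed crank clockwise (seen from above) until it comes up firmly tight. The spindle must keep its setting throughout, its red pointer staying within the white band. Finally lift the key off and lay it back flat on the green board, leaving the jug, jar and tart tin where they are.

Things in the scene. Friction and masses are not known exactly. Their poses are not given: they have to be found in the camera images.
- press: Fixed tart press: grey base plate 200 x 150 mm, two columns, blue bridge with its top 100 mm up. Origin under the spindle axis; x points from the spindle to the two posts (roughly away from the robot), z up. Round the spindle the locknut lies on the bridge, 102 to 124 mm up; above it are the spindle's shoulder and brass head.
- spindle_head (a point): On the spindle axis at the top of its steel shoulder disc (60 mm across, 134 mm up), where the key's underside comes to rest. On it the brass head, 50 mm (x) x 26 mm (y), rises 31 mm, top rounded. Turns with the spindle; x at the start within 3 degrees of the press's x; z up. A red pointer on the spindle's +y side lies over a white band on the bridge.
- posts (a point): Fixed point 125 mm from the spindle axis along the press's x, 134 mm up, midway between two upright steel posts (14 mm diameter, 46 mm apart centre to centre in y, so 32 mm free; round tops 38 mm above this point). It is on a blue ledge (60 mm in y, 26 mm in x), level with the spindle's shoulder, on which the key's handle rests.
- crank_knob (a point): Red upright knob of the locknut's crank: sleeve 22 mm diameter, 56 mm tall, spinning freely on its own axis (orientation meaningless). Point on that axis, 22 mm below its top, 155 mm up. It circles the spindle axis at 110 mm radius on the robot's side; the crank arm below tops out 119 mm up (121 at the knob). About 6 N at the knob turns it.
- locknut (a joint): Locknut angle relative to the spindle, rad, growing clockwise seen from above; starts at 0 to 0.4; tight at its hard stop, 1.3. With the spindle at 0 the crank points 217 degrees anticlockwise from the press's x at 0, and 143 degrees when tight. Stays where left. Its thread drags the spindle with about 0.6 N m.
- spindle (a joint): Spindle angle off its setting, rad, growing clockwise seen from above; starts within 0.05 of 0. 0 = red pointer in the middle of the white band, which reaches 0.26 (15 degrees) either way. It turns at about 0.15 N m, so the locknut drags it round unless the key holds it; with the key on it still has up to 0.15 of play.
- key_grip (a point): Centre of the orange grip of the loose steel holding key (189 mm long, about 0.4 kg): a block 40 mm long (key's x), 24 mm wide (key's y, grasp across this), 34 mm tall, on the key's 16 mm thick body. 33 mm above the key's underside, above its balance point. Key's x runs from eye to handle end, 90 mm past this point; z up. Handle 22 mm wide.
- key_eye (a point): Centre of the key's rectangular eye (through window 62 mm in x, 31 mm in y, in a frame 78 x 47 mm), at the level of the key's underside; 60 mm from key_grip along the key's -x. Same axes as key_grip.
- board_top (a point): Centre of the top face of the green chopping board, fixed, 240 mm (x) x 160 mm (y), 12 mm thick; z up. The key lies on it at the start and goes back there, the same way up.
- key: The same holding key as a whole; origin at key_eye, same axes.
- jug: White mug-shaped measuring jug, 100 mm across, 130 mm tall, standing to one side; origin under its centre. Leave alone.
- jar: Amber jar, 72 mm across, 120 mm tall, standing to the other side; origin under its centre. Leave alone.
- tin: Small aluminium tart tin, 68 mm across, 35 mm tall, between the press and the board on the robot's side; origin under its centre. Leave alone.
Mind the look-alikes: they are no part of the job. Of the things shaped like the key, the bare steel one is meant.

How it is judged:
By the outcome, as a careful person would: the job done as asked, in the order asked, and still so for the second after the job is handed in, with the robot touching nothing.
It also fails if it takes over 72 s, if anything falls off the work surface, if the arm or the gripper's body presses on something with over 40 N, if the wrist force passes 120 N, or if a joint passes its speed limit or range.

## Working session

There is one attempt and no reset: what is moved stays moved. The work goes in short steps, Python scripts to look and compute and a tool call to move; the robot and the scene stay as the last step left them, time stands still between calls to the robot, and variables do not carry over. Pictures are saved under pics/ and viewed, about 8 in all and at most 12, crops included, and the job is handed in when it is done.

Besides the shell and the picture viewer there is one more tool, called after "Call:" as name(argument=value, ...) on one line, values as JSON. send_rows: Moves the arm, as the interface text tells. Its arguments: {"type":"object","properties":{"moves":{"type":"array"},"grip_force":{"type":"number"}},"required":["moves"]}

```bash
mkdir -p pics; cat > h.py <<'E'
import numpy as np, cv2
from plant import manip
def cam(n):
    im,d=manip.get_image(n); m=manip.camera_model(n); return im,d,m
def pts(d,m):
    f=240/np.tan(np.radians(m['vertical_fov'])/2)
    v,u=np.mgrid[:480,:640]
    P=np.stack([(u-m['cx'])/f*d,-(v-m['cy'])/f*d,-d,np.ones_like(d)],-1)
    return (P@np.array(m['world_from_camera']).T)[...,:3]
E
python3 - <<'E'
from h import *
for n in("scene","top"):
    im,d,m=cam(n); cv2.imwrite(f'pics/{n}1.png',im[...,::-1]); np.savez(f'{n}1.npz',im=im,d=d,P=pts(d,m))
    print(n,{k:(np.round(v,3).tolist() if k!='d' else v) for k,v in m.items() if not isinstance(v,str)}, (d==0).mean())
s=manip.get_state();print(s)
E
```

```text
scene {'vertical_fov': 50.967, 'cx': 310.797, 'cy': 247.199, 'world_from_camera': [[0.715, -0.498, 0.492, 1231.514], [0.699, 0.487, -0.524, -694.132], [0.021, 0.718, 0.696, 1063.844], [0.0, 0.0, 0.0, 1.0]]} 0.007490234375
top {'vertical_fov': 46.95, 'cx': 328.289, 'cy': 242.488, 'world_from_camera': [[-0.012, 0.989, -0.149, 373.559], [-1.0, -0.014, -0.007, 2.213], [-0.009, 0.149, 0.989, 1534.307], [0.0, 0.0, 0.0, 1.0]]} 0.0040234375
{'t': 0.1, 'q': array([-1.53708102e+00,  1.58991966e-01,  1.59816714e+00, -1.35457171e-05,
        1.38619430e+00, -2.10113847e-01]), 'qvel': array([-0.00151846, -0.00129253, -0.00373461,  0.0015817 , -0.00026995,
       -0.00012822]), 'joint_torque': array([-1.38399137e-04, -3.96987176e+01, -3.32339287e+01, -3.02904027e-04,
        4.08430235e-03,  7.35874465e-06]), 'ee_pos': array([ 138.76247337, -557.36349165,  197.38160612]), 'ee_rot': array([ 0.55756976, -0.5566213 ,  0.43588486, -0.43507824]), 'contact_force': array([-1.41237668, -0.03540172, -0.36486654]), 'moment': array([ 0.0019595 ,  0.03583989, -0.00818524]), 'width': 85.34884906461807}
```

View pics/scene1.png

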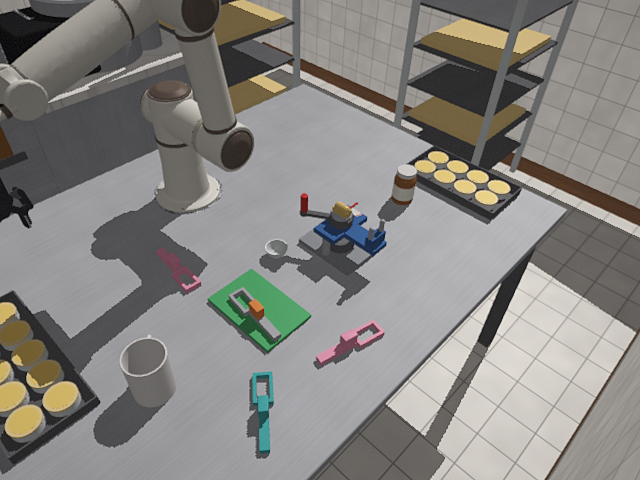

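View pics/top1.png

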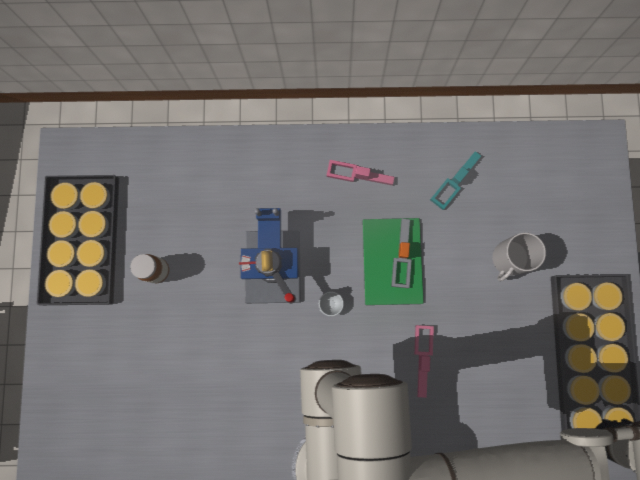

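The top view shows four key-shaped things: bare steel with an orange grip on the green board (403,250), pink (360,172), teal (457,180) and pink (425,360). Only the one on the board is bare steel, so that is the one meant. The press spindle is at (267,261), the red knob at (289,297), the jar at (150,268), the jug at (518,255) and the tin at (331,304).

```bash
cat >> h.py <<'E'
def hsv(im): return cv2.cvtColor(im,cv2.COLOR_RGB2HSV)
def rect(xy):
    (c,s,a)=cv2.minAreaRect(xy.astype(np.float32)); return np.round(c,1),np.round(s,1),round(a,1)
def sel(P,im,lo,hi,box,z):
    m=cv2.inRange(hsv(im),lo,hi)>0
    x,y,w,h=box; b=np.zeros_like(m); b[y:y+h,x:x+w]=1
    return m&b&(P[...,2]>z[0])&(P[...,2]<z[1])
E
python3 - <<'E'
from h import *
B={'top':dict(board=(355,205,75,110),press=(235,200,70,110)),'scene':dict(board=(200,265,120,90),press=(290,185,105,90))}
for n in('scene','top'):
    z=np.load(n+'1.npz');im,P=z['im'],z['P']
    b=B[n]
    def rep(name,m):
        p=P[m]
        if len(p)<5: print(n,name,len(p));return
        print(n,name,len(p),'mean',p.mean(0).round(1),'med',np.median(p,0).round(1),'rect',*rect(p[:,:2]),'z',np.percentile(p[:,2],[2,50,98]).round(1))
    rep('green',sel(P,im,(45,80,40),(85,255,255),b['board'],(5,20)))
    rep('orange',sel(P,im,(3,150,100),(17,255,255),b['board'],(45,75)))
    g=sel(P,im,(0,0,30),(179,60,255),b['board'],(22,45)); rep('steel',g)
    rep('redknob',sel(P,im,(0,150,60),(4,255,255),b['press'],(170,182)))
    rep('redknob_all',sel(P,im,(0,150,60),(4,255,255),b['press'],(130,185)))
    rep('brass',sel(P,im,(15,90,60),(30,255,255),b['press'],(150,175)))
    rep('brasstop',sel(P,im,(15,90,60),(30,255,255),b['press'],(160,175)))
    rep('blue',sel(P,im,(100,120,40),(130,255,255),b['press'],(85,110)))
    rep('ledge',sel(P,im,(100,120,40),(130,255,255),b['press'],(126,142)))
    rep('posts',sel(P,im,(0,0,0),(179,255,255),b['press'],(150,180))&(P[...,0]>0)&~sel(P,im,(0,90,60),(40,255,255),b['press'],(100,190)))
    rep('base',sel(P,im,(0,0,0),(179,70,255),b['press'],(4,25)))
z=np.load('top1.npz')['im'];a=cv2.resize(z[195:315,230:430,::-1],None,fx=4,fy=4,interpolation=2);cv2.imwrite('pics/crop1.png',a)
E
```

```text
scene green 3436 mean [ 556.4 -165.5   12.7] med [ 562.4 -155.8   12.7] rect [ 549.4 -165.8] [242.5 162.3] 0.9 z [ 8.  12.7 17.3]
scene orange 159 mean [ 578.3 -196.1   59.2] med [ 579.6 -196.4   61. ] rect [ 573.2 -195.4] [25.4 42.1] 89.3 z [45.9 61.  65.8]
scene steel 462 mean [ 572.4 -196.1   27.9] med [ 593.6 -201.1   28.1] rect [ 568.5 -192.1] [ 50.4 193.2] 84.4 z [22.5 28.1 32.5]
scene redknob 32 mean [446.5 107.3 176.8] med [446.6 107.1 177.2] rect [446.3 109. ] [19.1 19.6] 7.6 z [172.7 177.2 180.8]
scene redknob_all 106 mean [451.8 109.3 158.1] med [449.2 104.2 160.2] rect [487.3 166.8] [164.4  24.2] 55.9 z [131.1 160.2 180.2]
scene brass 141 mean [541.8 161.8 159.5] med [542.2 161.4 160. ] rect [539.9 162. ] [51.3 28.1] 13.3 z [150.6 160.  167.2]
scene brasstop 71 mean [539.5 164.1 163.8] med [540.3 164.2 164. ] rect [540.2 162.9] [41.5 22.9] 5.3 z [160.2 164.  167.5]
scene blue 1029 mean [586.1 146.7  99.9] med [576.2 140.9 100.6] rect [592.5 165.5] [152.2 185.4] 89.6 z [ 89.1 100.6 106.3]
scene ledge 123 mean [666.8 162.9 133.4] med [669.5 165.8 133.8] rect [663.3 164.3] [
[... 937 characters left out ...]
5 168.6 162.1] med [533.2 168.1 162.9] rect [537.5 167.4] [49.4 23.6] 0.6 z [150.9 162.9 170.2]
top brasstop 113 mean [536.1 167.9 164.6] med [535.2 167.8 164.3] rect [536.3 168.9] [43.9 21.4] 9.0 z [160.5 164.3 170.8]
top blue 941 mean [574.1 167.9 100.1] med [581.6 172.8 100.2] rect [574.8 167.6] [143.8 149.4] 89.1 z [ 93.6 100.2 106.5]
top ledge 72 mean [658.5 169.2 134.4] med [655.6 169.4 134.3] rect [662.9 167.9] [24.6 54.9] 1.7 z [128.8 134.3 140.5]
top posts 105 mean [607.1 160.6 162.9] med [657.4 156.7 161.9] rect [552. 150.] [246.1  61.7] 10.1 z [150.9 161.9 174.7]
top base 2005 mean [535.1 169.4  14.1] med [493.6 168.8  15.2] rect [573.9 178.2] [195.5 308.2] 89.8 z [ 4.3 15.2 22.5]
```

View pics/crop1.png

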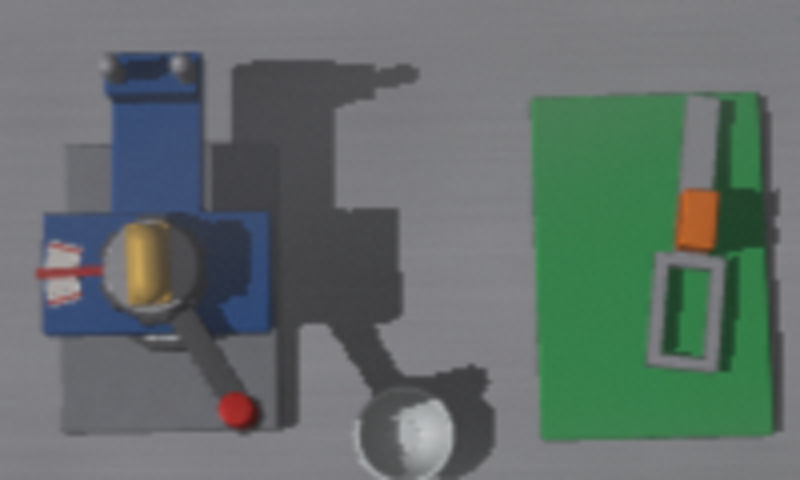

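The crop shows the bare steel key with the orange grip at (698,220), eye at (687,310) and handle up, lying on the board. Press: brass head (148,263), red pointer on the white band at (65,272), posts (108,68)/(181,66), knob (238,410). That confirms the target.

```bash
cat >> h.py <<'E'
from scipy.spatial.transform import Rotation as R
def frame():
    s=manip.get_state(); w,x,y,z=s['ee_rot']; return s,R.from_quat([x,y,z,w]).as_matrix()
def go(target,yaw):
    """row numbers (cm, rad) from here to world TCP target with tool x at world angle yaw (mod pi)"""
    s,M=frame(); d=M.T@(np.array(target)-s['ee_pos'])/10
    cur=np.arctan2(M[1,0],M[0,0]); t=(-(yaw-cur)+np.pi/2)%np.pi-np.pi/2   # tool y down: positive turn = clockwise from above
    print('pos',s['ee_pos'].round(1),'xang',round(np.degrees(cur),1),'row',d.round(2),round(t,3),'alt',round(t-np.pi*np.sign(t),3),'q6',s['q'][5].round(2),'t',s['t'])
E
python3 - <<'E'
from h import *
s,M=frame(); print(M.round(3))
for n,b in(('scene',(200,265,120,90)),('top',(355,205,75,110))):
    z=np.load(n+'1.npz');im,P=z['im'],z['P']
    p=P[sel(P,im,(0,0,30),(179,60,255),b,(24,40))]
    ang=np.radians(-6); ax=np.array([np.cos(ang),np.sin(ang)]); u=(p[:,:2]-[573,-194])@ax; v=(p[:,:2]-[573,-194])@[-ax[1],ax[0]]
    e=u<-25;h=u>25
    mid=lambda a:np.mean(np.percentile(a,[3,97]))
    print(n,'u range',u.min(),u.max(),'eye v',mid(v[e]),'handle v',mid(v[h]),'u',mid(u[e]),mid(u[h]))
go([573,-194,110],np.radians(84))
E
```

```text
[[ 0.241 -0.     0.97 ]
 [-0.97   0.002  0.241]
 [-0.002 -1.     0.   ]]
scene u range -101.29069493792534 91.13774373683827 eye v 0.5698809463404615 handle v -0.11032185308871334 u -63.70436346658653 58.32302275925513
top u range -98.0471099862985 91.21004636120558 eye v 1.7930641519552122 handle v 1.3664207522090992 u -61.64307665696977 59.175988439308405
pos [ 138.8 -557.4  197.4] xang -76.0 row [-24.76   8.8   50.91] 0.349 alt -2.793 q6 -0.21 t 0.1
```

Call:
send_rows(moves=[[-1, -5, 1, 10, 0.1], [-1, -10, 3, 20, 0.2], [-1, -15, 5, 31, 0.3], [-1, -20, 7, 41, 0.35], [-1, -24.8, 8.8, 51, 0.35], [-1, -24.8, 8.8, 51, 0.35], [-1, -24.8, 8.8, 51, 0.35], [-1, -24.8, 8.8, 51, 0.35], [-1, -24.8, 8.8, 51, 0.35], [-1, -24.8, 8.8, 51, 0.35], [-1, -24.8, 8.8, 51, 0.35], [-1, -24.8, 8.8, 51, 0.35]], grip_force=60)

```text
t: 1.6
ee_pos: [573.0, -195.4, 110.5]
ee_rot: [-0.472, 0.473, -0.526, 0.526]
contact_force: [-0.4, -0.5, 0.3]
width: 85.5
```

```bash
python3 - <<'E'
from h import *
go([573.5,-193,25],np.radians(83.8))
E
```

```text
pos [ 573.  -195.4  110.5] xang -96.2 row [-0.25  8.55  0.02] 0.0 alt -3.141 q6 1.15 t 1.6
```

Call:
send_rows(moves=[[-1, -0.25, 3, 0, 0], [-1, -0.25, 6, 0, 0], [-1, -0.25, 8, 0, 0], [-1, -0.25, 8.5, 0, 0], [-1, -0.25, 8.5, 0, 0], [1, -0.25, 8.5, 0, 0], [1, -0.25, 8.5, 0, 0], [1, -0.25, 8.5, 0, 0], [1, -0.25, 8.5, 0, 0], [1, -0.25, 8.5, 0, 0], [1, -0.25, 8.5, 0, 0], [1, -0.25, 8.5, 0, 0]])

```text
t: 3.1
ee_pos: [574.4, -192.2, 25.9]
ee_rot: [-0.473, 0.473, -0.526, 0.526]
contact_force: [-2.3, -1.5, 5.6]
width: 21.3
```

```bash
python3 - <<'E'
from h import *
s,M=frame();print(s['ee_pos'],s['width'],s['contact_force'])
go([573.5,-193,240],np.radians(83.8)); go([598.5,166,240],np.radians(90))
E
```

```text
[ 574.38621878 -192.15405763   25.92049487] 21.292018125776416 [-2.29752856 -1.5439803   5.59848676]
pos [ 574.4 -192.2   25.9] xang -96.1 row [  0.11 -21.41  -0.07] 0.002 alt -3.14 q6 1.16 t 3.1
pos [ 574.4 -192.2   25.9] xang -96.1 row [-35.85 -21.43  -1.39] -0.106 alt 3.035 q6 1.16 t 3.1
```

Call:
send_rows(moves=[[1, 0, -2, 0, 0], [1, 0, -6, 0, 0], [1, 0, -11, 0, 0], [1, 0, -16, 0, 0], [1, -2, -21.4, 0, 0], [1, -6, -21.4, -0.2, -0.03], [1, -11, -21.4, -0.4, -0.06], [1, -16, -21.4, -0.7, -0.1], [1, -21, -21.4, -1, -0.106], [1, -26, -21.4, -1.2, -0.106], [1, -31, -21.4, -1.4, -0.106], [1, -34, -21.4, -1.4, -0.106], [1, -35.8, -21.4, -1.4, -0.106], [1, -35.8, -21.4, -1.4, -0.106], [1, -35.8, -21.4, -1.4, -0.106], [1, -35.8, -21.4, -1.4, -0.106], [1, -35.8, -21.4, -1.4, -0.106]])

```text
t: 5.22
ee_pos: [598.2, 164.9, 239.4]
ee_rot: [-0.5, 0.5, -0.5, 0.5]
contact_force: [0.8, 0.4, -4.2]
width: 20.8
```

```bash
python3 - <<'E'
from h import *
s,M=frame();print(s['ee_pos'],s['width'],s['contact_force'],s['t'])
go([598.5,166,200],np.radians(90))
a=[]
for n in("scene","top"):
    im,d,m=cam(n); np.savez(f'{n}2.npz',im=im,d=d,P=pts(d,m))
    b=(280,110,150,150) if n=='scene' else (200,170,150,150)
    a.append(cv2.resize(im[b[1]:b[1]+150,b[0]:b[0]+150,::-1],(400,400),interpolation=2))
cv2.imwrite('pics/c2.png',np.hstack(a))
E
```

```text
[598.19561309 164.92537166 239.37825067] 20.753895944500833 [ 0.82012043  0.44684615 -4.16545397] 5.225
pos [598.2 164.9 239.4] xang -90.1 row [-0.11  3.94  0.03] -0.001 alt 3.14 q6 1.65 t 5.225
```

View pics/c2.png

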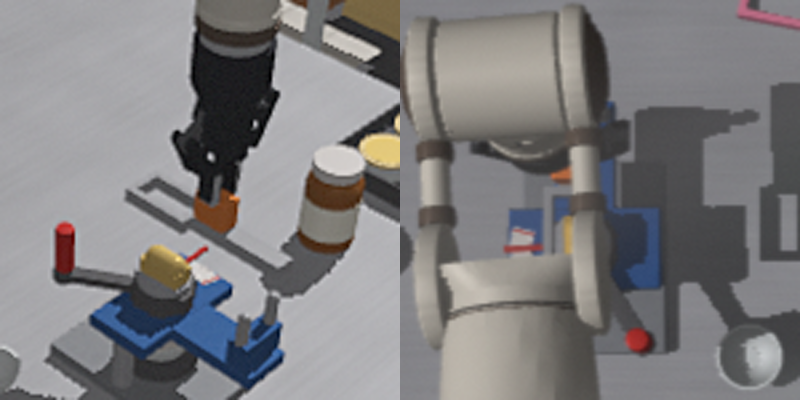

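The key is held level over the press with its eye towards the robot. The top camera is blocked by the arm, and the scene view shows the head and key clearly. Next I measure the eye relative to the tool.

```bash
python3 - <<'E'
from h import *
z=np.load('scene2.npz');im,P=z['im'],z['P']
near=(np.abs(P[...,1]-165)<45)&(P[...,0]>470)&(P[...,0]<720)
st=near&(P[...,2]>218)&(P[...,2]<250)&(hsv(im)[...,1]<70)&(hsv(im)[...,2]>50)
p=P[st]; q=p-[598.2,164.9,0]
print(len(q),'u',q[:,0].min(),q[:,0].max(),np.percentile(q[:,2],[5,50,95]),*rect(q[:,:2]))
for a,b in((-110,-25),(30,100)):
    k=q[(q[:,0]>a)&(q[:,0]<b)]; print(len(k),np.percentile(k[:,1],[3,50,97]).round(1),np.percentile(k[:,0],[2,98]).round(1),'z',np.median(k[:,2]))
o=near&(cv2.inRange(hsv(im),(3,150,60),(17,255,255))>0)&(P[...,2]>225); p=P[o]-[598.2,164.9,0]; print('orange',len(p),*rect(p[:,:2]),np.percentile(p[:,2],[2,98]))
for n in('scene','top'):
    z=np.load(n+'1.npz');im,P=z['im'],z['P']
    m=(P[...,2]>148)&(P[...,2]<174)&(np.abs(P[...,0]-663)<25)&(np.abs(P[...,1]-166)<45)
    k=P[m]
    for s in(-1,1):
        c=k[s*(k[:,1]-166)>0]; print(n,'post',len(c),*rect(c[:,:2]))
E
```

```text
673 u -101.16124162551978 90.67401980528177 [228.50187503 239.7420836  244.54391797] [-4.8 -2.7] [ 56.9 191.6] 88.3
306 [-27.3 -14.4  21.1] [-98.7 -27.3] z 239.59246898564174
236 [-14.3  -8.3   9.4] [31.6 89.1] z 240.6808304332721
orange 155 [ 1.4 -5. ] [41.  31.1] 22.0 [247.90326345 278.18940552]
scene post 44 [663.9 142.6] [12.9 12.1] 75.9
scene post 39 [663.4 187.2] [13.9 11.7] 26.5
top post 33 [662.5 144.3] [12. 13.] 87.1
top post 27 [662.7 190.3] [14.3 11.1] 4.4
```

Call:
send_rows(moves=[[1, -0.2, 2, 0, 0], [1, -0.2, 4, 0, 0], [1, -0.2, 5, 0, 0], [1, -0.2, 5.6, 0, 0], [1, -0.2, 6.1, 0, 0], [1, -0.2, 6.5, 0, 0], [1, -0.2, 6.8, 0, 0], [1, -0.2, 6.8, 0, 0]])

```text
t: 6.32
ee_pos: [598.1, 167.7, 171.2]
ee_rot: [0.5, -0.5, 0.5, -0.5]
contact_force: [-0.4, 0.1, -5.1]
width: 21.0
```

```bash
python3 - <<'E'
from h import *
s,M=frame();print(s['ee_pos'],s['width'],s['contact_force'],s['moment'],s['t'])
im,d,m=cam("scene"); np.savez('scene3.npz',im=im,P=pts(d,m)); cv2.imwrite('pics/c3.png',cv2.resize(im[160:270,280:410,::-1],None,fx=6,fy=5.4,interpolation=2))
E
```

```text
[598.05697281 167.73188004 171.20720576] 20.974079580443902 [-0.36979128  0.12085296 -5.09526125] [-0.00847602 -0.0280548  -0.01054682] 6.325
```

View pics/c3.png

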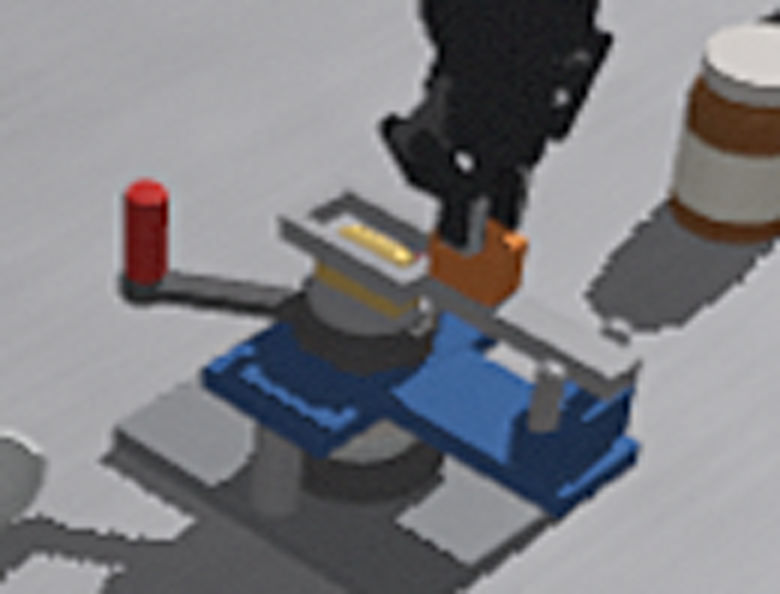

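The key's eye (330–430, 200–300) is threading over the brass head (375,245) without contact, and the handle is between the posts. I keep lowering.

Call:
send_rows(moves=[[1, 0, 0.5, 0, 0], [1, 0, 1, 0, 0], [1, 0, 1.5, 0, 0], [1, 0, 1.9, 0, 0], [1, 0, 2.1, 0, 0], [1, 0, 2.25, 0, 0], [1, 0, 2.25, 0, 0]])

```text
t: 7.25
ee_pos: [598.1, 167.8, 148.8]
ee_rot: [0.5, -0.5, 0.5, -0.5]
contact_force: [0.4, 0.9, -3.8]
width: 20.9
```

Call:
send_rows(moves=[[1, 0, 0.1, 0, 0], [1, 0, 0.1, 0, 0], [-1, 0, 0.1, 0, 0], [-1, 0, 0, 0, 0], [-1, 0, 0, 0, 0], [-1, 0, 0, 0, 0], [-1, 0, -3, 0, 0], [-1, 0, -8, 0, 0], [-1, 2, -10, -4, 0], [-1, 4, -10, -10, 0], [-1, 5.8, -10, -15.3, 0], [-1, 5.8, -10, -15.3, 0], [-1, 5.8, -10, -15.3, 0], [-1, 5.8, -10, -15.3, 0]])

```text
t: 9.0
ee_pos: [446.4, 109.9, 249.3]
ee_rot: [0.5, -0.5, 0.5, -0.5]
contact_force: [-0.3, 0.6, -0.3]
width: 85.2
```

```bash
python3 - <<'E'
from h import *
s,M=frame();print(s['ee_pos'],s['width'],s['contact_force'],s['t'],M.round(2))
im,d,m=cam("scene"); np.savez('scene4.npz',im=im,P=pts(d,m)); P=pts(d,m)
im2,d2,m2=cam("top")
k=(P[...,2]>130)&(P[...,2]<185)&(P[...,0]>490)&(P[...,0]<700)&(np.abs(P[...,1]-167)<40)
o=k&(cv2.inRange(hsv(im),(3,150,60),(14,255,255))>0)&(P[...,2]>150); print('orange top',np.percentile(P[o],[2,50,98],axis=0).round(1),o.sum())
st=k&(hsv(im)[...,1]<60); print('h handle',np.median(P[st&(P[...,0]>630)&(np.abs(P[...,1]-167)<12)],0),'eye',np.median(P[st&(P[...,0]<530)],0))
r=sel(P,im,(0,150,60),(4,255,255),(290,185,105,90),(165,182)); print('knob',P[r&(P[...,0]<480)].mean(0) if r.any() else None)
go([445,109.5,136],np.radians(90))
a=cv2.resize(im[160:270,280:410,::-1],(390,330),interpolation=2);b=cv2.resize(im2[195:315,205:335,::-1],(390,330),interpolation=2)
cv2.imwrite('pics/c4.png',np.hstack([a,b]))
E
```

```text
[446.37812039 109.88022263 249.28566521] 85.16317675418486 [-0.28483493  0.62637705 -0.28165198] 9.0 [[-0.  0.  1.]
 [-1.  0. -0.]
 [-0. -1.  0.]]
orange top [[581.  151.5 155.2]
 [605.4 157.1 174.1]
 [618.1 175.4 184.9]] 152
h handle [666.50900005 163.91153063 149.83878402] eye [507.7705643  147.29034516 149.35488365]
knob [447.38057456 106.35141592 174.68840511]
pos [446.1 109.9 248.9] xang -90.0 row [ 0.04 11.29 -0.11] 0.0 alt -3.142 q6 1.55 t 9.1
```

View pics/c4.png

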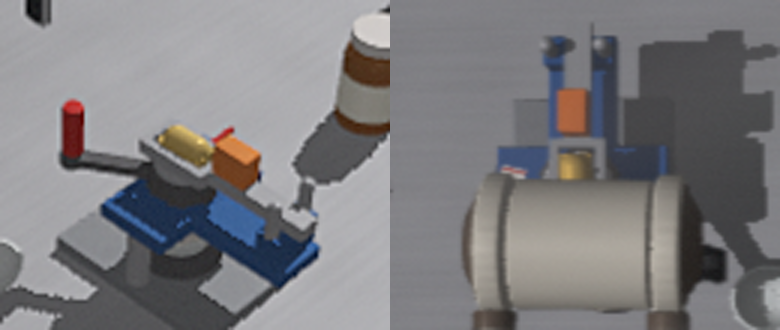

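The key is seated: handle top and eye frame are both about 150 mm up, handle between the posts, brass head showing through the eye. Next is the knob.

Call:
send_rows(moves=[[-1, 0, 4, -0.1, 0], [-1, 0, 8, -0.1, 0], [-1, 0, 10.5, -0.1, 0], [-1, 0, 11.2, -0.1, 0], [0.3, 0, 11.2, -0.1, 0], [0.42, 0, 11.2, -0.1, 0], [0.42, 0, 11.2, -0.1, 0], [0.42, 0, 11.2, -0.1, 0], [0.42, 0, 11.2, -0.1, 0]], grip_force=30)

```text
t: 10.22
ee_pos: [444.3, 109.8, 137.1]
ee_rot: [-0.5, 0.5, -0.5, 0.5]
contact_force: [0.3, 0.2, 0.0]
width: 24.8
```

Call:
send_rows(moves=[[0.42, -0.6, 0, -0.4, 0], [0.42, -1.2, 0, -0.7, 0], [0.42, -2, 0, -1, 0], [0.42, -2.7, 0, -1.2, 0], [0.42, -3.5, 0, -1.4, 0], [0.42, -4.2, 0, -1.55, 0], [0.42, -5, 0, -1.6, 0], [0.42, -5.7, 0, -1.65, 0], [0.42, -6.5, 0, -1.6, 0], [0.42, -7.2, 0, -1.55, 0], [0.42, -8, 0, -1.4, 0], [0.42, -8.7, 0, -1.2, 0], [0.42, -9.5, 0, -1, 0], [0.42, -10.2, 0, -0.7, 0], [0.42, -11, 0, -0.3, 0], [0.42, -11.4, 0, -0.1, 0]])

```text
t: 12.22
ee_pos: [443.1, 223.5, 136.9]
ee_rot: [-0.5, 0.501, -0.499, 0.5]
contact_force: [-1.4, -6.1, 3.4]
width: 24.7
```

Call:
send_rows(moves=[[0.42, -0.3, 0, 0.2, 0], [0.42, -0.6, 0, 0.4, 0], [0.42, -0.8, 0, 0.55, 0], [0.42, -0.8, 0, 0.55, 0]])

```text
t: 12.72
ee_pos: [448.6, 231.4, 136.9]
ee_rot: [-0.5, 0.501, -0.499, 0.5]
contact_force: [-0.0, -4.7, 3.0]
width: 25.0
```

Call:
send_rows(moves=[[0.42, -0.2, 0, 0.15, 0], [0.42, -0.4, 0, 0.3, 0], [0.42, -0.6, 0, 0.45, 0], [0.42, -0.6, 0, 0.45, 0]])

```text
t: 13.22
ee_pos: [453.1, 237.2, 136.9]
ee_rot: [-0.5, 0.501, -0.499, 0.5]
contact_force: [0.2, -4.9, 3.6]
width: 25.0
```

Call:
send_rows(moves=[[0.42, -0.2, 0, 0.17, 0], [0.42, -0.4, 0, 0.34, 0], [0.42, -0.6, 0, 0.5, 0], [0.42, -0.6, 0, 0.5, 0]])

```text
t: 13.72
ee_pos: [458.2, 243.1, 136.9]
ee_rot: [-0.499, 0.501, -0.499, 0.501]
contact_force: [0.1, -7.1, 2.9]
width: 24.5
```

Call:
send_rows(moves=[[0.42, -0.15, 0, 0.14, 0], [0.42, -0.3, 0, 0.28, 0], [0.42, -0.3, 0, 0.28, 0]])

```text
t: 14.1
ee_pos: [460.9, 246.0, 137.0]
ee_rot: [-0.499, 0.501, -0.499, 0.501]
contact_force: [-1.3, -6.2, 3.5]
width: 25.2
```

Call:
send_rows(moves=[[0.42, -0.15, 0, 0.15, 0], [0.42, -0.3, 0, 0.3, 0], [0.42, -0.3, 0, 0.3, 0]])

```text
t: 14.48
ee_pos: [463.9, 248.9, 136.9]
ee_rot: [-0.499, 0.501, -0.499, 0.501]
contact_force: [-0.7, -6.1, 4.0]
width: 24.5
```

```bash
python3 - <<'E'
from h import *
s,M=frame();print(s['ee_pos'],s['contact_force'],s['t'])
im,d,m=cam("scene"); P=pts(d,m)
im2,d2,m2=cam("top")
k=(P[...,2]>130)&(P[...,2]<185)&(P[...,0]>490)&(P[...,0]<700)&(np.abs(P[...,1]-167)<40)
st=k&(hsv(im)[...,1]<60); print('h handle',np.median(P[st&(P[...,0]>630)&(np.abs(P[...,1]-167)<12)],0),'eye',np.median(P[st&(P[...,0]<530)],0))
a=cv2.resize(im[160:270,280:410,::-1],(390,330),interpolation=2);b=cv2.resize(im2[195:315,205:335,::-1],(390,330),interpolation=2)
cv2.imwrite('pics/c5.png',np.hstack([a,b]))
E
```

```text
[463.93918915 248.94314731 136.94164506] [-0.67387417 -6.07530876  3.96181694] 14.475
h handle [665.60560585 165.36123473 150.49167111] eye [508.72889686 148.66642561 148.43232688]
```

View pics/c5.png

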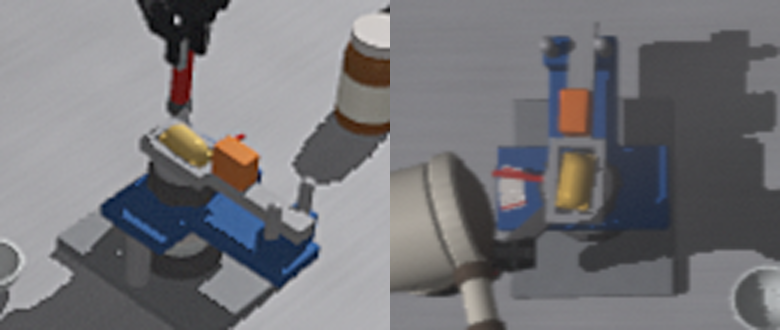

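The key is seated and the head is turned a few degrees clockwise in the eye. The pointer (495–540, 172–178 in the right half) is inside the band but nearer its upper edge. I measure it in numbers before going on.

```bash
cat >> h.py <<'E'
def pointer(n='top'):
    im,d,m=cam(n); P=pts(d,m)
    r=((cv2.inRange(hsv(im),(0,120,60),(6,255,255))|cv2.inRange(hsv(im),(174,120,60),(179,255,255)))>0)&(P[...,2]>90)&(P[...,2]<150)&(np.abs(P[...,0]-538)<45)&(P[...,1]>180)&(P[...,1]<260)
    ys,xs=np.where(r); p=P[r]; 
    f=240/np.tan(np.radians(m['vertical_fov'])/2); W=np.array(m['world_from_camera'])
    # cast rays on plane z=median height
    z=np.median(p[:,2]); D=np.stack([(xs-m['cx'])/f,-(ys-m['cy'])/f,-np.ones(len(xs))],1)@W[:3,:3].T
    q=W[:3,3]+D*((z-W[2,3])/D[:,2])[:,None]
    l=cv2.fitLine(q[:,:2].astype(np.float32),cv2.DIST_HUBER,0,.01,.01).ravel()
    c=q.mean(0)
    print(n,'n',len(q),'z',z.round(1),'mean',c.round(1),'dir from axis cw',np.arctan2(c[0]-537.8,c[1]-167).round(3),'line',np.arctan(l[0]/l[1]).round(3),'yspan',q[:,1].min().round(),q[:,1].max().round())
E
python3 - <<'E'
import h
from h import *
pointer()
pointer('scene')
# same on the first pictures
o=h.cam
def c1(n):
    z=np.load(n+'1.npz'); return z['im'],z['d'],manip.camera_model(n)
h.cam=c1; pointer(); pointer('scene')
E
```

```text
top n 29 z 128.8 mean [546.8 220.9 128.8] dir from axis cw 0.165 line 0.193 yspan 203.0 239.0
scene n 2 z 130.3 mean [546.9 237.3 130.3] dir from axis cw 0.129 line 0.772 yspan 236.0 238.0
top n 23 z 128.9 mean [535.4 217.4 128.9] dir from axis cw -0.048 line -0.011 yspan 203.0 238.0
scene n 12 z 129.4 mean [533.6 225.6 129.4] dir from axis cw -0.072 line -0.038 yspan 211.0 240.0
```

Call:
send_rows(moves=[[0.42, -0.1, 0, 0.1, 0], [0.42, -0.2, 0, 0.2, 0], [0.42, -0.2, 0, 0.2, 0]])

```text
t: 15.05
ee_pos: [465.9, 250.0, 136.9]
ee_rot: [-0.499, 0.501, -0.499, 0.501]
contact_force: [0.0, -10.9, 3.5]
width: 24.8
```

```bash
python3 - <<'E'
from h import *
s,M=frame();print(s['ee_pos'],s['contact_force'],s['t']);pointer()
E
```

```text
[465.90110425 249.96901106 136.91982861] [  0.0364662  -10.88961294   3.5003714 ] 15.05
top n 31 z 128.4 mean [547.  220.7 128.4] dir from axis cw 0.169 line 0.179 yspan 203.0 239.0
```

Call:
send_rows(moves=[[0.42, -0.15, 0, 0.1, 0], [0.42, -0.3, 0, 0.2, 0], [0.42, -0.45, 0, 0.25, 0], [0.42, -0.45, 0, 0.25, 0], [0.42, -0.45, 0, 0.25, 0]])

```text
t: 15.72
ee_pos: [468.5, 251.3, 136.9]
ee_rot: [-0.497, 0.503, -0.497, 0.502]
contact_force: [-0.5, -21.0, 6.7]
width: 25.0
```

```bash
python3 - <<'E'
from h import *
s,M=frame();print(s['ee_pos'],s['contact_force'],s['t'],s['width']);pointer()
E
```

```text
[468.52513121 251.34235653 136.87600211] [ -0.50556183 -21.04232873   6.67504047] 15.725 24.989473637095855
top n 29 z 128.4 mean [547.2 220.1 128.4] dir from axis cw 0.175 line 0.173 yspan 203.0 239.0
```

Call:
send_rows(moves=[[0.42, -0.2, 0, 0, 0], [0.42, -0.4, 0, 0, 0], [0.42, -0.5, 0, 0, 0], [0.42, -0.5, 0, 0, 0], [0.42, -0.5, 0, 0, 0], [0.42, -0.5, 0, 0, 0]])

```text
t: 16.52
ee_pos: [469.0, 252.6, 136.9]
ee_rot: [-0.495, 0.505, -0.496, 0.504]
contact_force: [-0.9, -33.7, 8.7]
width: 24.8
```

```bash
python3 - <<'E'
from h import *
s,M=frame();print(s['ee_pos'],s['contact_force'],s['t'],s['width']);pointer()
E
```

```text
[469.03145742 252.64999121 136.85630208] [ -0.94717201 -33.72547948   8.72442123] 16.525 24.7649389140857
top n 25 z 129.3 mean [547.  218.8 129.3] dir from axis cw 0.176 line 0.18 yspan 203.0 239.0
```

Call:
send_rows(moves=[[0.42, 0.3, 0, 0, 0], [0.3, 0.65, 0, 0, 0], [-0.3, 0.65, 0, 0, 0], [-0.4, 0.6, 0, 0, 0], [-0.4, 0.6, 0, 0, 0], [-0.4, 0.6, -3, 0, 0], [-0.4, 0.6, -7, 0, 0], [-1, 0.6, -11, 0, 0], [-1, 0.6, -11, 0, 0], [-1, 0.6, -11, 0, 0]])

```text
t: 17.82
ee_pos: [468.0, 255.5, 246.1]
ee_rot: [-0.5, 0.5, -0.5, 0.5]
contact_force: [-0.0, -0.3, -0.2]
width: 85.4
```

```bash
python3 - <<'E'
from h import *
pointer()
im,d,m=cam('top');P=pts(d,m)
o=(cv2.inRange(hsv(im),(3,150,60),(17,255,255))>0)&(P[...,2]>160)&(P[...,2]<200)&(P[...,0]>540)&(P[...,0]<660)&(np.abs(P[...,1]-167)<40)
p=P[o]; print('orange',len(p),*rect(p[:,:2]),p.mean(0))
st=(hsv(im)[...,1]<60)&(P[...,2]>140)&(P[...,2]<158)&(np.abs(P[...,1]-167)<14)&(P[...,0]>625)&(P[...,0]<700)
q=P[st]; print('handle',len(q),q.mean(0),np.percentile(q,[3,97],axis=0).round(1))
r=sel(P,im,(0,150,60),(4,255,255),(205,195,130,120),(165,182));print('knob',P[r].mean(0),r.sum())
c=p.mean(0); go([598,167,149],np.radians(90))
E
```

```text
top n 29 z 129.1 mean [546.3 219.9 129.1] dir from axis cw 0.159 line 0.182 yspan 203.0 239.0
orange 117 [597.4 167. ] [36.8 18.6] 0.9 [597.56127261 166.59753384 183.8541434 ]
handle 204 [655.73920114 163.95922018 150.21962075] [[626.6 154.3 145.4]
 [686.2 174.5 155.8]]
knob [459.06911862 245.49475215 176.99946748] 34
pos [467.5 255.2 245.1] xang -90.0 row [ 8.81  9.58 13.08] 0.0 alt -3.142 q6 1.84 t 17.925
```

Call:
send_rows(moves=[[-1, 3, 0, 4, 0], [-1, 6, 0, 8, 0.04], [-1, 8.8, 0, 12, 0.04], [-1, 8.8, 1, 13, 0.04], [-1, 8.8, 4, 13, 0.04], [-1, 8.8, 7, 13, 0.04], [-1, 8.8, 9, 13, 0.04], [-1, 8.8, 9.5, 13, 0.04], [-1, 8.8, 9.5, 13, 0.04], [1, 8.8, 9.5, 13, 0.04], [1, 8.8, 9.5, 13, 0.04], [1, 8.8, 9.5, 13, 0.04], [1, 8.8, 9.5, 13, 0.04], [1, 8.8, 9.5, 13, 0.04], [1, 8.8, 9.5, 13, 0.04]], grip_force=60)

```text
t: 19.8
ee_pos: [598.4, 167.2, 151.8]
ee_rot: [0.49, -0.49, 0.51, -0.51]
contact_force: [1.0, -0.2, -0.6]
width: -0.1
```

```bash
python3 - <<'E'
from h import *
s,M=frame();print(s['ee_pos'],s['contact_force'],s['moment'],s['t'],s['width']);pointer()
E
```

```text
[598.38643533 167.22921442 151.75101491] [ 1.0198216  -0.16309121 -0.55503327] [ 0.06054613 -0.04086785  0.0113516 ] 19.8 -0.10503388157584961
top n 28 z 128.2 mean [546.6 220.7 128.2] dir from axis cw 0.162 line 0.178 yspan 203.0 239.0
```

The fingers shut on nothing, so I need to look.

```bash
python3 - <<'E'
from h import *
im,d,m=cam('top');P=pts(d,m);im2,d2,m2=cam('scene');P2=pts(d2,m2)
a=cv2.resize(im2[160:270,280:410,::-1],(390,330),interpolation=2);b=cv2.resize(im[195:315,205:335,::-1],(390,330),interpolation=2)
cv2.imwrite('pics/c6.png',np.hstack([a,b]))
for I,Q in((im,P),(im2,P2)):
    o=(cv2.inRange(hsv(I),(3,150,60),(14,255,255))>0)&(Q[...,2]>100)&(Q[...,2]<260)&(Q[...,0]>540)&(Q[...,0]<660)&(np.abs(Q[...,1]-167)<60)
    if o.any(): print(o.sum(),Q[o].mean(0),np.percentile(Q[o],[2,98],axis=0).round())
E
```

```text
9 [581.71419672 168.86084627 182.77780225] [[580. 165. 180.]
 [585. 173. 186.]]
161 [603.91829744 157.4854192  174.32574405] [[580. 150. 156.]
 [619. 172. 188.]]
```

View pics/c6.png

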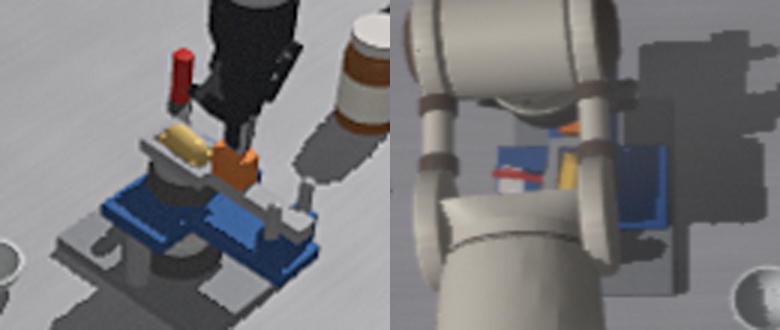

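The scene view shows the key still seated (grip at (235,160) in the left half), but the fingers go in at (237,135), behind the grip rather than astride it. I compare the gripper's position with picture 2.

```bash
python3 - <<'E'
from h import *
im,d,m=cam('scene');P=pts(d,m); np.savez('scene6.npz',im=im,P=P)
cv2.imwrite('pics/c7.png',cv2.resize(im[130:250,300:420,::-1],(600,600),interpolation=2))
s,M=frame();print(s['ee_pos'],s['q'].round(3),s['width'])
for nm,e in(('scene2',(598.2,164.9,239.4)),('scene3',(598.1,167.7,171.2)),('scene6',s['ee_pos'])):
    z=np.load(nm+'.npz');I,Q=z['im'],z['P']-np.array(e)
    k=(hsv(I)[...,2]<60)&(np.abs(Q[...,0])<90)&(np.abs(Q[...,1])<90)
    for lo,hi in((25,50),(50,75),(75,110),(110,140)):
        q=Q[k&(Q[...,2]>lo)&(Q[...,2]<hi)]
        print(nm,lo,len(q),np.percentile(q,[3,50,97],axis=0).round(0)[:,:2].tolist() if len(q) else '')
E
```

```text
[598.40447978 167.23006479 151.79985063] [ 0.078  0.313  1.509 -0.     1.32   1.689] 0.05268316156818841
scene2 25 30 [[-6.0, -24.0], [1.0, 9.0], [9.0, 12.0]]
scene2 50 79 [[-5.0, -25.0], [3.0, 9.0], [9.0, 15.0]]
scene2 75 241 [[-8.0, -54.0], [10.0, -17.0], [16.0, 45.0]]
scene2 110 329 [[-5.0, -65.0], [10.0, -20.0], [19.0, 55.0]]
scene3 25 24 [[-5.0, -25.0], [3.0, 10.0], [8.0, 14.0]]
scene3 50 72 [[-5.0, -26.0], [4.0, 8.0], [10.0, 15.0]]
scene3 75 208 [[-9.0, -53.0], [10.0, -17.0], [16.0, 43.0]]
scene3 110 287 [[-6.0, -65.0], [10.0, -21.0], [18.0, 56.0]]
scene6 25 10 [[-6.0, -16.0], [6.0, -8.0], [10.0, 3.0]]
scene6 50 29 [[-6.0, -17.0], [5.0, -13.0], [11.0, 3.0]]
scene6 75 189 [[-11.0, -43.0], [10.0, -11.0], [16.0, 39.0]]
scene6 110 265 [[-10.0, -61.0], [10.0, -20.0], [19.0, 51.0]]
```

View pics/c7.png

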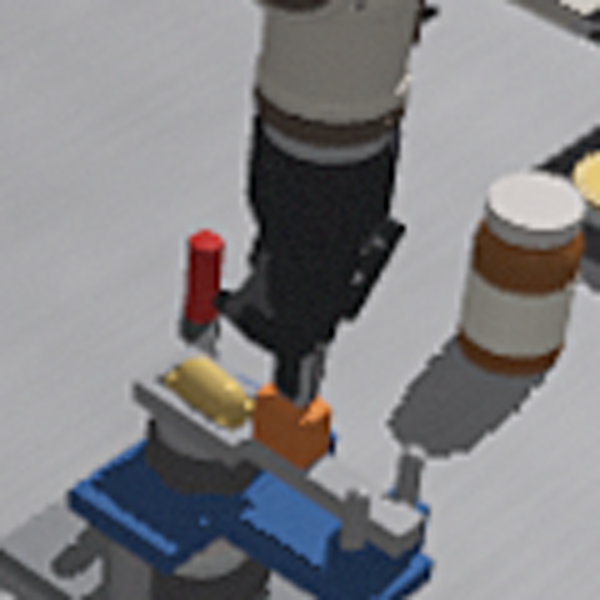

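```bash
python3 - <<'E'
from h import *
z=np.load('scene6.npz');P=z['P'];I=z['im']
for u in(357,360,362,364):
    print(u,[(v,P[v,u].round().astype(int).tolist(),I[v,u].tolist()) for v in(198,202,205,207,209,212,216)])
for nm,e in(('scene2',(598.2,164.9,239.4)),('scene3',(598.1,167.7,171.2)),('scene6',(598.4,167.2,151.8))):
    z=np.load(nm+'.npz');Q=z['P']-np.array(e);I=hsv(z['im'])
    k=(I[...,1]>60)&(I[...,2]<120)&(I[...,0]<15)&(np.abs(Q[...,0])<70)&(np.abs(Q[...,1])<70)&(Q[...,2]>130)
    print(nm,'brown ring z',np.percentile(Q[k][:,2],[5,50,95]) if k.any() else None)
E
```

```text
357 [(198, [608, 140, 245], [27, 26, 29]), (202, [607, 143, 229], [25, 29, 28]), (205, [602, 151, 212], [26, 26, 29]), (207, [602, 152, 204], [21, 23, 26]), (209, [603, 152, 198], [64, 49, 44]), (212, [602, 155, 185], [117, 67, 34]), (216, [606, 151, 175], [112, 64, 33])]
360 [(198, [609, 152, 239], [25, 24, 26]), (202, [606, 158, 220], [71, 71, 73]), (205, [604, 162, 207], [87, 86, 89]), (207, [606, 161, 202], [85, 86, 87]), (209, [607, 161, 195], [88, 91, 95]), (212, [607, 162, 184], [108, 59, 26]), (216, [613, 156, 177], [114, 65, 34])]
362 [(198, [610, 159, 235], [25, 26, 27]), (202, [608, 164, 218], [78, 77, 80]), (205, [611, 162, 211], [53, 51, 53]), (207, [609, 166, 201], [47, 47, 50]), (209, [606, 171, 189], [38, 40, 46]), (212, [609, 168, 182], [215, 138, 78]), (216, [619, 156, 180], [109, 60, 29])]
364 [(198, [607, 172, 226], [46, 46, 47]), (202, [609, 172, 215], [65, 66, 68]), (205, [603, 182, 194], [103, 103, 106]), (207, [472, 366, 5], [171, 172, 176]), (209, [478, 358, 4], [188, 171, 167]), (212, [615, 168, 185], [206, 128, 69]), (216, [617, 168, 173], [111, 59, 26])]
scene2 brown ring z [226.52774427 336.82435549 373.20212215]
scene3 brown ring z [228.23307633 340.50768664 372.31085209]
scene6 brown ring z [228.37917324 342.80234209 371.37402677]
```

Depth confirms that the tool is where it reports. The fingertips close over and into the grip block's top (z 185), and the key has not moved. I open, go lower and close in stages.

Call:
send_rows(moves=[[0.6, 0, 0, 0, 0], [0.2, 0, 0, 0, 0], [-0.3, 0, 0, 0, 0], [-0.3, 0, 0, 0, 0], [-0.3, 0, 0, 0, 0], [-0.3, 0, 0, 0, 0]], grip_force=40)

```text
t: 20.75
ee_pos: [598.4, 167.2, 151.8]
ee_rot: [-0.49, 0.49, -0.51, 0.51]
contact_force: [0.1, 0.1, -0.8]
width: 55.7
```

```bash
python3 - <<'E'
from h import *
s,M=frame();print(s['ee_pos'],s['contact_force'],s['t'],s['width']);pointer()
im,d,m=cam('scene');Q=pts(d,m); np.savez('scene7.npz',im=im,P=Q)
o=(cv2.inRange(hsv(im),(3,150,60),(14,255,255))>0)&(Q[...,2]>100)&(Q[...,2]<260)&(Q[...,0]>540)&(Q[...,0]<660)&(np.abs(Q[...,1]-167)<60)
print(o.sum(),Q[o].mean(0),np.percentile(Q[o],[2,98],axis=0).round())
cv2.imwrite('pics/c8.png',cv2.resize(im[150:250,310:410,::-1],(600,600),interpolation=2))
E
```

```text
[598.42714458 167.24287015 151.8032996 ] [ 0.10816827  0.11937752 -0.81964434] 20.75 55.74632365153555
top n 28 z 129.4 mean [546.4 220.5 129.4] dir from axis cw 0.16 line 0.178 yspan 203.0 239.0
155 [605.89112541 160.05970368 174.8029962 ] [[583. 150. 156.]
 [619. 176. 188.]]
```

View pics/c8.png

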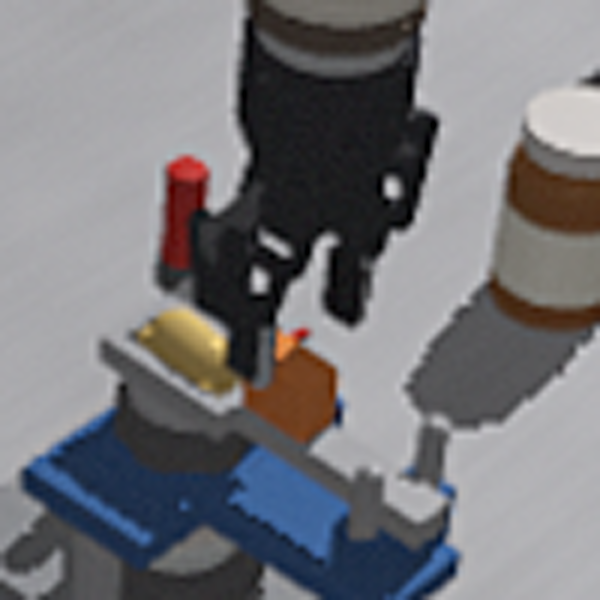

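The fingers now straddle the grip, and the key and pointer have not moved. I check the true fingertip height from depth.

```bash
python3 - <<'E'
from h import *
z=np.load('scene7.npz');P=z['P'];I=z['im']
for u in(350,352,354,367,368): print(u,[(v,P[v,u].round().astype(int).tolist(),I[v,u].tolist()) for v in ((202,206,209,211,212,213,214) if u<360 else (190,196,199,201,203,205))])
E
```

```text
350 [(202, [607, 113, 246], [25, 27, 27]), (206, [599, 125, 222], [29, 29, 29]), (209, [599, 126, 210], [28, 29, 31]), (211, [600, 126, 204], [21, 24, 28]), (212, [599, 127, 200], [44, 41, 37]), (213, [597, 131, 192], [97, 74, 55]), (214, [578, 156, 163], [129, 100, 87])]
352 [(202, [604, 126, 237], [29, 29, 32]), (206, [603, 129, 222], [21, 24, 25]), (209, [603, 129, 211], [30, 32, 32]), (211, [603, 131, 203], [31, 31, 31]), (212, [605, 129, 202], [42, 45, 49]), (213, [603, 132, 196], [70, 71, 74]), (214, [602, 134, 191], [101, 85, 82])]
354 [(202, [607, 130, 237], [23, 25, 27]), (206, [605, 134, 220], [85, 88, 92]), (209, [609, 131, 214], [88, 93, 98]), (211, [1232, -694, 1064], [91, 96, 100]), (212, [606, 136, 199], [90, 96, 101]), (213, [607, 136, 196], [89, 92, 95]), (214, [595, 152, 176], [96, 73, 63])]
367 [(190, [597, 195, 236], [23, 21, 23]), (196, [598, 197, 215], [17, 17, 20]), (199, [603, 192, 210], [26, 21, 24]), (201, [602, 195, 201], [18, 21, 23]), (203, [602, 195, 194], [52, 51, 53]), (205, [469, 384, 1], [184, 184, 186])]
368 [(190, [598, 199, 234], [30, 29, 33]), (196, [603, 195, 218], [26, 24, 25]), (199, [604, 195, 209], [22, 19, 23]), (201, [603, 197, 200], [20, 18, 20]), (203, [606, 194, 197], [11, 9, 10]), (205, [471, 389, -1], [166, 166, 169])]
```

The true fingertips stand about 25 to 40 mm behind the reported TCP, depending on opening. The fingers therefore just closed over the top of the grip (184 mm up). I go 13 mm lower and regrip.

Call:
send_rows(moves=[[-0.3, 0, 0.7, 0, 0], [-0.3, 0, 1.3, 0, 0], [-0.3, 0, 1.4, 0, 0], [0.3, 0, 1.4, 0, 0], [1, 0, 1.4, 0, 0], [1, 0, 1.4, 0, 0], [1, 0, 1.4, 0, 0], [1, 0, 1.4, 0, 0], [1, 0, 1.4, 0, 0]], grip_force=60)

```text
t: 21.98
ee_pos: [598.6, 166.3, 138.5]
ee_rot: [-0.49, 0.49, -0.509, 0.51]
contact_force: [-1.9, -4.7, 3.4]
width: 22.5
```

Call:
send_rows(moves=[[1, 0, -0.3, 0, 0], [1, 0, -0.7, 0, 0], [1, 0, -1.2, 0, 0], [1, 0, -1.2, 0, 0]])

```text
t: 22.48
ee_pos: [597.3, 166.6, 148.8]
ee_rot: [0.489, -0.491, 0.51, -0.51]
contact_force: [0.4, -5.9, -5.1]
width: 22.6
```

```bash
python3 - <<'E'
from h import *
s,M=frame();print(s['ee_pos'],s['contact_force'],s['moment'],s['t'],s['width']);pointer()
E
```

```text
[597.34544095 166.61499673 148.78071318] [ 0.36954318 -5.90227866 -5.13418564] [-1.03218959  0.10316931  0.17915049] 22.475 22.6016419975322
top n 24 z 129.7 mean [545.6 219.5 129.7] dir from axis cw 0.147 line 0.175 yspan 203.0 239.0
```

Rising freely with little load, so I continue up and carry the key back over the board.

Call:
send_rows(moves=[[1, 0, -0.7, 0, 0], [1, 0, -1.5, 0, 0], [1, 0, -2.5, 0, 0], [1, 0, -4, 0, 0], [1, 0, -6, 0, 0], [1, 0, -8, 0, 0], [1, 0, -8, 0, 0]])

```text
t: 23.4
ee_pos: [600.1, 167.4, 233.2]
ee_rot: [-0.491, 0.488, -0.509, 0.511]
contact_force: [0.3, -0.7, -4.8]
width: 22.1
```

```bash
python3 - <<'E'
from h import *
s,M=frame();print(s['ee_pos'],s['contact_force'],s['t'],s['width']);pointer()
im,d,m=cam('scene');P=pts(d,m)
st=(np.abs(P[...,1]-165)<50)&(P[...,0]>470)&(P[...,0]<720)&(P[...,2]>195)&(P[...,2]<270)&(hsv(im)[...,1]<70)&(hsv(im)[...,2]>70)
p=P[st]; e=p[p[:,0]<570]; h=p[p[:,0]>630]; print('key top: eye',np.median(e,0).round(1),len(e),'handle',np.median(h,0).round(1),len(h))
go([560,-170,s['ee_pos'][2]],np.radians(90))
E
```

```text
[600.14643888 167.41760992 233.22001731] [ 0.27804941 -0.7350944  -4.75403402] 23.4 22.133144321480852
top n 17 z 128.6 mean [546.7 225.1 128.6] dir from axis cw 0.153 line 0.148 yspan 213.0 239.0
key top: eye [527.  156.1 240.3] 278 handle [663.3 158.  242.5] 223
pos [598.4 167.2 229.8] xang -92.3 row [33.85 -0.34 -2.48] -0.04 alt 3.101 q6 1.69 t 23.5
```

Call:
send_rows(moves=[[1, 4, 0, 0, 0], [1, 9, 0, 0, -0.04], [1, 14, 0, -1, -0.04], [1, 19, 0, -1.5, -0.04], [1, 24, 0, -2, -0.04], [1, 29, 0, -2.9, -0.04], [1, 33.4, 0, -2.9, -0.04], [1, 33.4, 4, -2.9, -0.04], [1, 33.4, 8, -2.9, -0.04], [1, 33.4, 12, -2.9, -0.04], [1, 33.4, 16, -2.9, -0.04], [1, 33.4, 19, -2.9, -0.04], [1, 33.4, 20, -2.9, -0.04], [1, 33.4, 20.5, -2.9, -0.04], [1, 33.4, 20.5, -2.9, -0.04], [1, 33.4, 20.5, -2.9, -0.04]])

```text
t: 25.5
ee_pos: [557.0, -165.8, 26.2]
ee_rot: [-0.5, 0.5, -0.499, 0.501]
contact_force: [-0.3, -0.4, -3.4]
width: 22.4
```

```bash
python3 - <<'E'
from h import *
s,M=frame();print(s['ee_pos'],s['contact_force'],s['t'],s['width'])
im,d,m=cam('scene');P=pts(d,m)
st=(P[...,0]>440)&(P[...,0]<670)&(np.abs(P[...,1]+165)<40)&(P[...,2]>22)&(P[...,2]<55)&(hsv(im)[...,1]<60)&(hsv(im)[...,2]>70)
p=P[st]; e=p[p[:,0]<530]; h=p[p[:,0]>590]; print('key top: eye',np.median(e,0).round(1),len(e),'handle',np.median(h,0).round(1),len(h))
E
```

```text
[ 557.03147354 -165.83510313   26.17078875] [-0.28721155 -0.40287635 -3.39056259] 25.5 22.356605606614167
key top: eye [ 489.6 -186.5   37.1] 137 handle [ 620.6 -169.5   37.8] 218
```

Call:
send_rows(moves=[[1, 0, 0.4, 0, 0], [1, 0, 0.7, 0, 0], [1, 0, 0.9, 0, 0], [1, 0, 0.95, 0, 0], [1, 0, 0.95, 0, 0]])

```text
t: 26.18
ee_pos: [555.8, -165.3, 16.4]
ee_rot: [0.5, -0.5, 0.5, -0.5]
contact_force: [-5.3, 1.4, 5.5]
width: 22.2
```

Landed (vertical force changed sign). I release, rise and clear the view.

Call:
send_rows(moves=[[0.3, 0, 0.95, 0, 0], [-0.3, 0, 0.95, 0, 0], [-0.5, 0, 0.9, 0, 0], [-0.5, 0, 0.9, 0, 0], [-0.5, 0, 0.9, 0, 0], [-0.5, 0, -3, 0, 0], [-0.5, 0, -8, 0, 0], [-0.5, 0, -14, 0, 0], [-0.5, 5, -18, -3, 0], [-0.5, 10, -18, -6, 0], [-0.5, 16, -18, -10, 0], [-0.5, 22, -18, -12, 0], [-0.5, 22, -18, -12, 0], [-0.5, 22, -18, -12, 0]])

```text
t: 27.92
ee_pos: [435.8, -385.5, 195.1]
ee_rot: [0.5, -0.499, 0.501, -0.5]
contact_force: [0.4, -0.2, 0.3]
width: 64.0
```

```bash
python3 - <<'E'
from h import *
s,M=frame();print(s['ee_pos'],s['contact_force'],s['t']); pointer(); pointer('scene')
a=[]
for n in('scene','top'):
    im,d,m=cam(n);P=pts(d,m); I0=np.load(n+'1.npz'); P0=I0['P']
    o=(cv2.inRange(hsv(im),(3,150,60),(17,255,255))>0)&(P[...,2]>40)&(P[...,2]<80)&(np.abs(P[...,0]-556)<40)&(np.abs(P[...,1]+165)<60)
    st=(P[...,0]>440)&(P[...,0]<670)&(np.abs(P[...,1]+165)<50)&(P[...,2]>21)&(P[...,2]<45)&(hsv(im)[...,1]<60)
    print(n,'orange',P[o].mean(0).round(1),'steel rect',*rect(P[st][:,:2]))
    p=P[st]; print('  z eye/handle',np.median(p[p[:,0]<530][:,2]),np.median(p[p[:,0]>590][:,2]))
    bx=(230,130,200,190) if n=='scene' else (215,190,215,190)
    bx=(200,130,220,220) if n=='scene' else bx
    r=sel(P,im,(0,150,60),(4,255,255),(290,170,105,90) if n=='scene' else (205,195,130,120),(165,182));print('  knob',P[r].mean(0),r.sum())
    a.append(cv2.resize(im[bx[1]:bx[1]+bx[3],bx[0]:bx[0]+bx[2],::-1],(400,400),interpolation=2))
    for k,(x,y,zl) in dict(jug=(560,-520,110),jar=(545,490,100),tin=(440,0,28)).items():
        f=lambda Q:(lambda m:(Q[m].mean(0).round(1),m.sum()))((np.abs(Q[...,0]-x)<90)&(np.abs(Q[...,1]-y)<60)&(Q[...,2]>zl)&(Q[...,2]<zl+40))
        print('  ',k,*f(P0),*f(P))
cv2.imwrite('pics/c9.png',np.hstack(a))
E
```

```text
[ 435.77068546 -385.5046575   195.14286417] [ 0.39598531 -0.23207471  0.26780925] 27.925
top n 26 z 130.3 mean [545.5 218.6 130.3] dir from axis cw 0.148 line 0.132 yspan 202.0 238.0
scene n 17 z 130.0 mean [544.2 219.6 130. ] dir from axis cw 0.122 line 0.206 yspan 204.0 239.0
scene orange [ 560.4 -169.7   57.7] steel rect [ 549.7 -167. ] [195.8  49.9] 0.0
  z eye/handle 27.696907857862357 28.766147992364495
  knob [463.90412529 243.02838391 174.57349394] 38
   jug [ 558.  -504.3  123.1] 601 [ 557.4 -504.3  123.1] 595
   jar [535.6 483.1 117.3] 272 [535.2 483.1 117.3] 273
   tin [428.8   8.1  33.7] 134 [428.8   7.5  33.8] 129
top orange [ 554.3 -164.2   61.7] steel rect [ 551.2 -165.3] [186.7  47.3] 0.5
  z eye/handle 27.83451081817725 28.780955447554675
  knob [460.57588022 245.7383796  176.130849  ] 44
   jug [ 555.8 -511.8  125. ] 268 [ 587.8 -512.1  124.4] 130
   jar [531.2 489.6 119. ] 507 [531.2 489.8 118.9] 503
   tin [431.2   9.1  33.9] 150 [433.6   8.1  33.7] 155
```

View pics/c9.png

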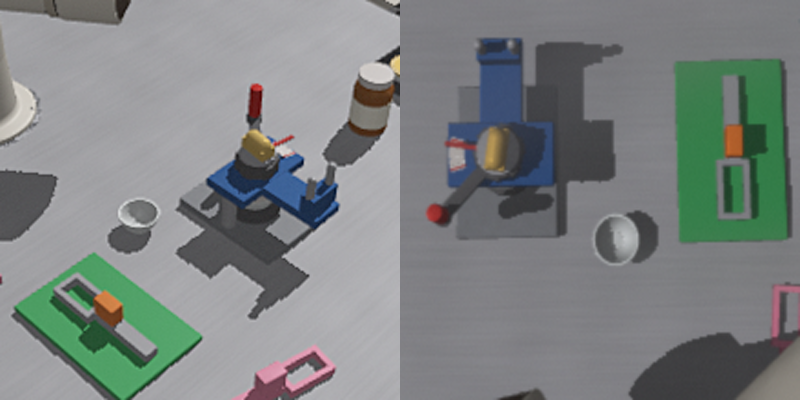

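The last picture shows the key flat on the board (right half, 733,145), the pointer (460,145) within the white band, the crank swung over (436,213), and the tin, jar and jug in place. The crank's angle comes to about 1.44 − 0.14 = 1.30 rad, which is tight.

```bash
python3 -c "
from plant import manip
print(manip.job_done())"
```

```text
the job is handed in; nothing more can be done
None
```

The job is done and handed in at about 28 s. I put the bare steel key over the brass head with its handle between the posts, and swung the crank clockwise to its stop. It held firm at 34 N on the knob. I then lifted the key off and laid it back flat on the green board.

**Final checks**
- **Locknut:** about 1.30 rad from the camera images, which is the tight position. A reading during the job with the arm partly in view gave 1.26, but the firm stop and the final view support 1.30.
- **Spindle:** about 0.14 rad clockwise of its setting, within the 0.26 band. Single readings ran from 0.12 to 0.21. The highest earlier reading, just before tightening, was 0.19, so it appears to have stayed in the band throughout.
- **Key:** lying level on the board, top faces at about 28 mm at both ends.
- **Jar, tin and jug:** jar and tin within measuring error in both cameras. The jug is unmoved in the scene camera; the top camera's jug reading shifted because the arm covered part of it.

**One thing went wrong:** the first attempt to regrip the key on the press closed just above its grip, because the fingertips sit farther back than the reported tool point. The key and pointer did not move, and gripping 13 mm lower worked.

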